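Break the lid stay and shut the workshop tool chest

ROBOT

A 6-joint arm with a two-finger parallel gripper is mounted at the origin on the work surface. World frame = base frame: x ahead of the robot, y to its left, z up, the work surface at z = 0. Lengths are in m, angles in rad, forces in N, time in s.
With the tool pointing down it reaches from about 0.35 to 0.975 m from the base axis. Payload 4.9 kg.
Tool frame: the origin (TCP) lies at the very end of the fingers, on their centre line; the grasp point (between the pads) lies 19 mm behind it; z points along the fingers, y is the line along which they close (so a half turn about z gives the same grasp; the last joint's range is limited). The gripper opens to 85 mm and grips with 20 to 120 N. Pads are 22 mm wide; open, the fingers measure 114 mm over their backs; the gripper's body (76 mm by 85 mm) begins 54 mm behind the grasp point. The pads swing forward as they close: fully open they stand 13 mm farther back than shut.
Start: joints at [-1.297, 0.053, 1.613, -0, 1.476, -0.119], TCP at [0.239, -0.577, 0.231] pointing down, gripper open.
Joint ranges: [-3.01, 3.01], [-1.01, 2.22], [0.06, 2.58], [-1.02, 4.17], [0.09, 2.62], [-3.14, 3.14]. Speed limits (rad/s): [2.57, 2.57, 3.14, 3.14, 3.14, 3.14].

INTERFACE

Orientations are given as a rotation vector (axis times angle).
In Python, from station import * gives the robot as it stands.
- The arm moves only by the shell command python3 -m crank 'ROWS' [OPENING] [FORCE]. ROWS is JSON, a list of rows, each an object with "offset": the shift along the tool's x, y, z in m, a list of three; "twist": the turn, a rotation vector about the tool's x, y, z in degrees, a list of three. In form: [{"offset": [x, y, z], "twist": [rx, ry, rz]}, ...]. A call has 1 to 20 rows; each row is the pose to reach, as a shift and turn from the pose commanded when the call began, along the tool's axes at that moment; what a row does not reach only later rows make up. A row lasts 1/8 s, in which the tool goes at most 62.5 mm and 10.7 degrees, less where a joint would pass 70% of its speed; a pose out of reach is approached as far as the arm can. A call with a gripper value outside its range is refused whole. OPENING is the opening, from 0 (shut) to 1 (fully open), set as the call begins (- or left out, the last holds). The fingers move at their own pace and stop on an object; FORCE is the grip in N (left out, the last holds). Time passes only in rows, so rows that repeat a pose let the fingers close. It gives the time, the measured TCP pose, the force, the opening and the grip force at its end, in the units of the state.
- get_obs(): the state, without advancing time (a new reading comes with each control period).
- get_image(name): name is "side" or "top" or "wrist"; returns the picture (420x560x3 uint8, red, green, blue); there is no depth.
- get_calibration(name): a dict with "intrinsics" (3x3 intrinsics, pixels), "world_from_camera" (4x4, takes a point from camera to world coordinates); the wrist camera has in their place "tool_from_camera" (4x4, takes a point from camera to tool coordinates, whose origin is the TCP and whose axes are the flange's). Camera axes: x right, y up, looking along -z (the intrinsics and any distortion apply to the point x, -y, -z); pixel columns grow to the right and rows downward; lengths in m; the calibration is good to about 2 mm. A picture is of the moment at which its call begins: read the wrist's pose just before it. get_calibration takes no time and is no camera call.
- finish_job(): hands the job in; it is judged then, once.
Trained networks look in the newest picture that a camera, given by its name, has taken for a name from the list of things; names that differ only in an ending like _2 or _b are one class to them, and where a whole thing is asked for, a point or a joint stands for the part that bears it (a point fixed in the world has none). Each returns a list of dicts, best first, with "confidence" (0 to 1); they miss things now and then, are a little off and sometimes report something else, mostly with a low value. They report only what shows in the picture. A call takes as long as a camera call.
- cut_out(query, camera): "region" (420x560 bool, what is visible of it) and "rect" ([centre column, centre row, width, height] in pixels, round what is visible of it).
The state is a dict: "t": time; "q": joint angles; "dq": joint speeds; "effort": joint torques, N m; "tool_pos": TCP position; "tool_rot": TCP orientation; "contact_force": force on the tool from outside, world axes, zero at the start; "wrist_torque": the same for the moment, N m; "opening": finger opening in m; "grip_force": force on a finger pad.
Only numpy, scipy, OpenCV 4.12 (cv2) and the standard library are available. Lean on these libraries where they do the work, as an engineer would, in place of code of your own. Each camera call takes 0.05 s, during which the arm holds its last target. There are 200 camera calls.

TASK

The plywood tool chest stands open, its lid held up by a folding steel stay that is locked straight. Press steadily, not hard, on the red pad at the stay's knee to break the stay, then lower the lid gently, without slamming or forcing it, until it is fully shut. Do not force the lid against the locked stay, and leave the bottle, jar and offcut beside the chest where they are.

Things in the scene. Friction and masses are not known exactly. Their poses are not given: they have to be found in the camera images.
- chest: Open plywood chest screwed to the bench, 220 mm (its own x) by 300 mm (its own y) by 110 mm high, walls 12 mm; origin at the centre of its underside, z up. The lid is hinged along the +x rim; the front is the -x side. It holds two low blocks (under 50 mm high) in its +y half.
- lid (a joint): Lid hinge: 0 = propped open, 70 degrees up from shut; grows as the lid comes down; 1.222 = fully shut, lying on the rim. Stiff friction hinge: once the stay is broken the lid stays where it is left and must be pushed (about 1 to 6 N at its free edge); it stops firmly when shut. While the stay is locked the lid cannot be lowered.
- lid_hinge (a point): Middle of the hinge axis, on the chest's +x rim at 110 mm height; the axis runs along the chest's y.
- lid_edge (a point): Middle of the lid's free edge, on its outer (upper when shut) face, 238 mm from the hinge axis. The lid is plywood 10 mm thick (its underside is in the plane of the hinge axis), 300 mm along the hinge; a wooden lip 10 mm thick at the free edge hangs 22 mm from the underside and closes outside the chest's front. Site axes: x points from the free edge to the hinge, z out of the outer face.
- knee_pad (a point): Centre of the top face of the red pad at the stay's knee, 32 mm along the stay by 50 mm along the chest's y, 6 mm thick; the links run along its -y side, the other sides are free. The half-open lid and its lip overhang it: a gripper must come in tilted 30 to 50 degrees from vertical, leaning out over the chest's front (its fingers pointing down and towards the hinge). Site axes: z square to the pad, y = the chest's y.
- stay_lower: The stay's lower link with the red pad. The stay is two flat steel links of 81 mm inside the chest's -y end: the lower is pivoted to the chest (this origin, at rim height, 170 mm from the hinge line), the upper to the lid 80 mm from the hinge line. Locked, the stay slopes up about 28 degrees from the front towards the hinge. x runs from the pivot to the knee.
- stay (a joint): Knee angle: 0 = locked (bowed just past straight, on its stop), 0.1 = straight; grows as it folds; about 2.05 with the lid shut. To break it push the pad square to the stay (down, some way towards the hinge) by 20 to 35 mm, against about 5 to 10 N; the lid comes down 5 to 10 degrees with it. Beyond 0.5 it is well broken, stays so, and folds into the chest as the lid is lowered.
- glue_c (a point): Bystander: white glue bottle, upright, 56 mm across, 150 mm high; point at its centre, half-way up.
- jar_c (a point): Bystander: screw jar, upright, 64 mm across, 80 mm high; point at its centre, half-way up.
- offcut_c (a point): Bystander: plywood offcut lying flat, 160 x 60 x 12 mm; point at its centre.

How it is judged:
On the way:
1. the stay is broken at its knee while the lid is still up (value of joint stay above 0.35 rad and value of joint lid below 0.6 rad), for 0.1 s.
At the end, for the whole second after the job is handed in: The lid is shut (its joint above 1.2 rad, so its free edge is within about 5 mm of shut) and still, with the stay folded inside the chest (knee above 1.6 rad); nothing is touched and the bystanders stand where they were (within 25 mm) (value of joint lid above 1.2 rad and velocity of joint lid below 0.05 rad/s and value of joint stay above 1.6 rad).
It fails at once if the lid is forced (over 20 N) while the stay is still locked (value of joint stay below 0.1 rad and contact force between anything else and lid above 20 N).
It fails at once if the stay is pressed harder than 30 N (contact force between anything else and stay_lower above 30 N).
It fails at once if the lid slams (turns faster than 2.5 rad/s) (velocity of joint lid above 2.5 rad/s).
It fails at once if the lid is pushed harder than 35 N (contact force between anything else and lid above 35 N).
It fails at once if a bystander is pushed away or knocked over (moved over 25 mm) (distance of any of glue_c, jar_c, offcut_c from where it was at the start of the episode above 0.025 m).
It also fails if it takes over 51 s, if anything falls off the work surface, if the arm or the gripper's body presses on something with over 40 N, if the wrist force passes 120 N, or if a joint passes its speed limit or range.

## Working session

There is one attempt and no reset: what is moved stays moved. The work goes in short steps, Python scripts to look and compute and a shell command to move; the robot and the scene stay as the last step left them, time stands still between calls to the robot, and variables do not carry over. Pictures are saved under pics/ and viewed, at most 10 in all, crops included, and the job is handed in when it is done.

```bash
mkdir -p pics; ls; python3 - <<'E'
from station import *
import cv2,numpy as np,json
ims={}
for c in ["side","top"]:
    im=get_image(c); cv2.imwrite(f"pics/{c}0.png",im[:,:,::-1])
    k=get_calibration(c); print(c,np.round(k["intrinsics"],1).tolist(),np.round(k["world_from_camera"],3).tolist(),[x for x in k if x not in("intrinsics","world_from_camera")])
    for n in ["chest","lid","knee_pad","stay_lower","glue_c","jar_c","offcut_c"]:
        r=cut_out(n,c)[:2]; print(n,[(round(d["confidence"],2),np.round(d["rect"]).tolist()) for d in r])
k=get_calibration("wrist");print({a:np.round(b,3).tolist() for a,b in k.items()})
print(get_obs())
E
```

```text
pics
side [[433.5, 0.0, 280.1], [0.0, 433.5, 213.4], [0.0, 0.0, 1.0]] [[-0.789, -0.363, 0.495, 1.115], [0.614, -0.461, 0.641, 0.682], [-0.005, 0.81, 0.586, 0.84], [0.0, 0.0, 0.0, 1.0]] []
chest [(0.57, [312.0, 245.0, 133.0, 182.0])]
lid [(0.61, [330.0, 229.0, 97.0, 152.0]), (0.24, [300.0, 268.0, 22.0, 6.0])]
knee_pad [(0.83, [285.0, 261.0, 45.0, 22.0])]
stay_lower [(0.8, [287.0, 263.0, 43.0, 29.0])]
glue_c []
jar_c [(0.71, [330.0, 229.0, 97.0, 155.0]), (0.65, [267.0, 232.0, 21.0, 35.0])]
offcut_c [(0.86, [360.0, 344.0, 44.0, 62.0]), (0.74, [332.0, 228.0, 93.0, 152.0])]
top [[496.9, 0.0, 283.8], [0.0, 496.9, 208.5], [0.0, 0.0, 1.0]] [[0.019, 0.991, -0.132, 0.421], [-1.0, 0.02, 0.006, 0.029], [0.008, 0.131, 0.991, 1.371], [0.0, 0.0, 0.0, 1.0]] []
chest [(0.76, [265.0, 231.0, 122.0, 141.0])]
lid [(0.84, [245.0, 229.0, 75.0, 143.0])]
knee_pad []
stay_lower [(0.58, [265.0, 192.0, 29.0, 26.0])]
glue_c [(0.78, [357.0, 198.0, 24.0, 25.0])]
jar_c [(0.81, [347.0, 237.0, 28.0, 27.0])]
offcut_c [(0.85, [190.0, 217.0, 42.0, 64.0]), (0.58, [246.0, 228.0, 75.0, 144.0])]
{'intrinsics': [[315.512, 0.0, 273.164], [0.0, 315.512, 215.026], [0.0, 0.0, 1.0]], 'tool_from_camera': [[-0.0, 0.961, 0.278, 0.071], [1.0, 0.0, -0.0, 0.001], [-0.0, 0.278, -0.961, -0.143], [0.0, 0.0, 0.0, 1.0]]}
{'t': 0.8, 'q': array([-1.29700545e+00,  5.26606401e-02,  1.61284754e+00,  2.72480946e-05,
        1.47595164e+00, -1.18984673e-01]), 'dq': array([0.00093229, 0.0006467 , 0.00040539, 0.00236931, 0.0001021 ,
       0.00013034]), 'effort': array([-4.32670829e-03, -3.93642747e+01, -3.70441639e+01, -4.00519120e-04,
        3.14261861e-04, -1.02558781e-05]), 'tool_pos': array([ 0.23924258, -0.57741744,  0.23135938]), 'tool_rot': array([3.08107735e+00, 6.12982731e-01, 5.86131182e-05]), 'contact_force': array([-0.27935349, -0.14569579, -0.09300488]), 'wrist_torque': array([-0.01486957, -0.02127661, -0.05028076]), 'grip_force': 0.0, 'opening': 0.08504424416222833}
```

```bash
python3 - <<'E'
import cv2,numpy as np
a=cv2.imread("pics/side0.png")[120:400,190:430];b=cv2.imread("pics/top0.png")[130:320,150:400]
a=cv2.resize(a,None,fx=2.9,fy=2.9)[:600,:690];b=cv2.resize(b,None,fx=3.1,fy=3.1)
cv2.imwrite("pics/a.png",a);cv2.imwrite("pics/b.png",b)
E
```

```text
(no output)
```

View pics/a.png

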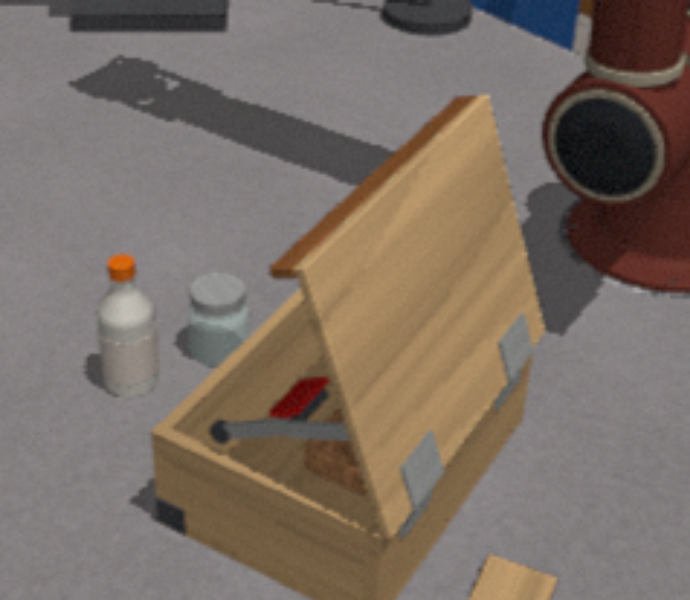

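View pics/b.png

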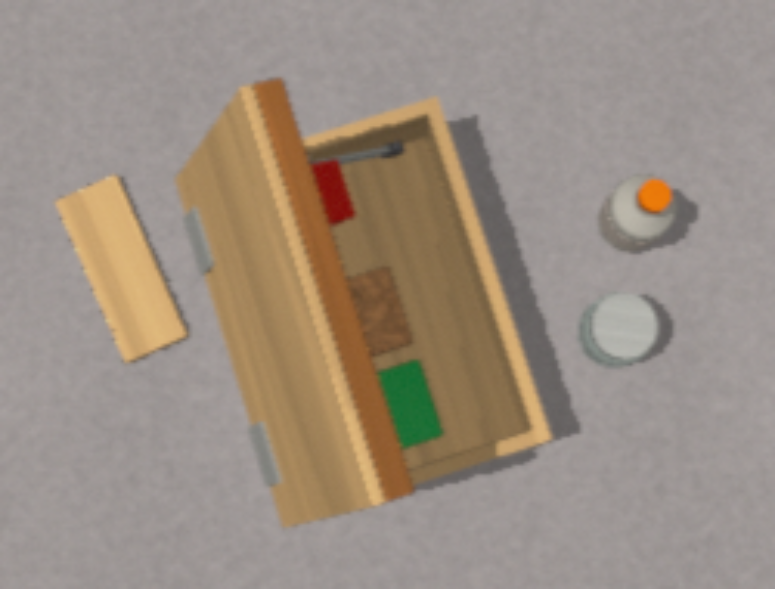

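The top view shows the chest front to the right (world -y) and the hinge to the left. The pad is at about crop (335,192), near the far end, with the bottle and jar off the front. I'll fit the chest pose from the rim and lid corners.

```bash
cat > h.py <<'E'
from station import *
import numpy as np,cv2
from scipy.optimize import least_squares
from scipy.spatial.transform import Rotation as R
K={c:get_calibration(c) for c in("top","side")}
def proj(P,c):
    k=K[c];T=np.linalg.inv(k["world_from_camera"]);p=T[:3,:3]@P+T[:3,3]
    q=k["intrinsics"]@np.array([p[0],-p[1],-p[2]]);return q[:2]/q[2]
def lidpt(th,l,n,y): # th lid joint; l from hinge, n outward
    a=np.radians(70)-th
    return np.array([.11-l*np.cos(a)+n*np.sin(a),y,.11+l*np.sin(a)+n*np.cos(a)])
def w(p,v): return np.array([v[0]+np.cos(v[2])*p[0]-np.sin(v[2])*p[1],v[1]+np.sin(v[2])*p[0]+np.cos(v[2])*p[1],p[2]])
def knee(th,s=-1):
    # returns knee pos in chest xz: circles from lower pivot and upper pivot
    A=np.array([-.06,.11]);B=lidpt(th,.08,0,0)[[0,2]]
    d=B-A;L=np.linalg.norm(d);h=np.sqrt(max(0,.081**2-L*L/4));n=np.array([d[1],-d[0]])/L
    return A+d/2-s*0+n*h*(1 if s<0 else -1),L
try: V=np.load("v.npy")
except Exception: V=None
E
python3 - <<'E'
from h import *
t=lambda x,y:(150+x/3.1,130+y/3.1)
s=lambda x,y:(190+x/2.9,120+y/2.9)
O=[("top",(-.11,-.15,.11),t(438,98)),("top",(-.11,.15,.11),t(549,440)),("top",lidpt(0,.238,.01,-.15),t(240,88)),("top",lidpt(0,.238,.01,.15),t(376,503)),
("side",(-.11,-.15,.11),s(155,432)),("side",lidpt(0,.238,.01,-.15),s(300,270)),("side",lidpt(0,.238,.01,.15),s(490,96)),("side",(.11,-.15,.11),s(385,538))]
f=lambda v:np.concatenate([proj(w(p,v),c)-o for c,p,o in O])
r=least_squares(f,[.45,.07,1.8]);print(r.x,np.round(r.fun.reshape(-1,2),1).tolist())
v=r.x;np.save("v.npy",v)
print(knee(0))
# pad from top + side region centroids; intersect
L=[]
for c in("side","top"):
    im=get_image(c).astype(int);m=(im[...,0]>110)&(im[...,1]<50)&(im[...,2]<50)
    ys,xs=np.nonzero(m);print(c,len(xs),xs.min(),xs.max(),ys.min(),ys.max(),xs.mean(),ys.mean())
# predicted pad: along 28deg slope
u=np.array([np.cos(np.radians(28)),np.sin(np.radians(28))])
for y in(-.12,-.1,-.08):
  for l in(.06,.081): 
    P=np.array([-.06+l*u[0],y,.11+l*u[1]+.01]);print(y,l,proj(w(P,v),"side"),proj(w(P,v),"top"))
for c in("top",):
  for n in("glue_c","jar_c","offcut_c"):
    x=cut_out(n,c)[0]["rect"][:2];z={"glue_c":.1,"jar_c":.06,"offcut_c":.012}[n]
    g=least_squares(lambda q:proj(np.array([q[0],q[1],z]),c)-x,[.45,0]).x;d=g-v[:2]
    cc,ss=np.cos(v[2]),np.sin(v[2]);print(n,g,"chest frame",cc*d[0]+ss*d[1],-ss*d[0]+cc*d[1])
E
```

```text
[0.53547701 0.0615397  1.90666438] [[-1.0, -0.7], [0.5, -0.3], [-0.9, -0.6], [-1.3, 1.4], [-1.6, -0.6], [1.5, -1.2], [-0.5, -1.3], [-1.6, -0.3]]
(array([0.01498261, 0.14063671]), np.float64(0.1612360136617803))
side 5 287 301 252 262 293.6 258.4
top 157 251 263 182 201 256.95541401273886 191.2420382165605
-0.12 0.06 [283.94150349 265.26581993] [255.3151633  181.08143039]
-0.12 0.081 [290.73788245 265.06354307] [247.99393956 182.62336968]
-0.1 0.06 [288.48293299 260.39842149] [257.75645113 188.57959992]
-0.1 0.081 [295.25088311 260.13157979] [250.44186543 190.18975053]
-0.08 0.06 [292.90570952 255.65819253] [260.20739202 196.10741786]
-0.08 0.081 [299.64436534 255.33023039] [252.89955487 197.78630995]
glue_c [ 0.62150802 -0.1654133 ] chest frame -0.24262675836629843 -0.0064228112900198975
jar_c [ 0.52252306 -0.15271068] chest frame -0.19800956240665105 0.08284467907944741
offcut_c [0.56983998 0.28415525] chest frame 0.19885116357320662 -0.10581452801643682
```

```bash
cat >> h.py <<'E'
def Rc(tilt): # tool axes in world, tool x=-chest y, z leaning to hinge
    c=np.cos(V[2]);s=np.sin(V[2]);C=np.array([[c,-s,0],[s,c,0],[0,0,1]])
    a=np.radians(tilt);z=np.array([np.sin(a),0,-np.cos(a)]);x=np.array([0,-1.,0])
    return C@np.column_stack([x,np.cross(z,x),z])
def rel(P,tilt):
    o=get_obs();Q=R.from_rotvec(o["tool_rot"]);P=w(P,V)
    print("to",np.round(P,3),"offset",np.round(Q.inv().apply(P-o["tool_pos"]),4),"twist",np.round((Q.inv()*R.from_matrix(Rc(tilt))).as_rotvec(degrees=True),1))
def where():
    o=get_obs();p=o["tool_pos"]-[V[0],V[1],0];c=np.cos(V[2]);s=np.sin(V[2])
    f=o["contact_force"]
    print("t",round(o["t"],2),"chest",np.round([c*p[0]+s*p[1],-s*p[0]+c*p[1],p[2]],4),"F chest",np.round([c*f[0]+s*f[1],-s*f[0]+c*f[1],f[2]],2))
E
python3 - <<'E'
from h import *
P=np.array([-.009,-.095,.149]);b=np.array([-np.sin(np.radians(40)),0,np.cos(np.radians(40))])
rel(P+.12*b,40);where()
E
```

```text
to [0.654 0.012 0.241] offset [ 0.6082 -0.3855 -0.0096] twist [40.   1.1  3.1]
t 1.05 chest [-0.5056  0.4903  0.2313] F chest [-0.1   0.31  0.99]
```

```bash
python3 -m crank '[{"offset":[0.05,-0.03,-0.02],"twist":[0,0,0]},{"offset":[0.1,-0.06,-0.03],"twist":[5,0,0]},{"offset":[0.15,-0.09,-0.03],"twist":[10,0,0]},{"offset":[0.2,-0.12,-0.03],"twist":[15,0,1]},{"offset":[0.25,-0.155,-0.03],"twist":[20,0,1]},{"offset":[0.3,-0.19,-0.03],"twist":[25,0,2]},{"offset":[0.35,-0.22,-0.03],"twist":[30,1,2]},{"offset":[0.4,-0.25,-0.03],"twist":[35,1,3]},{"offset":[0.45,-0.28,-0.03],"twist":[40,1,3]},{"offset":[0.5,-0.315,-0.02],"twist":[40,1,3]},{"offset":[0.55,-0.35,-0.01],"twist":[40,1,3]},{"offset":[0.608,-0.3855,-0.0096],"twist":[40,1,3]},{"offset":[0.608,-0.3855,-0.0096],"twist":[40,1.1,3.1]},{"offset":[0.608,-0.3855,-0.0096],"twist":[40,1.1,3.1]},{"offset":[0.608,-0.3855,-0.0096],"twist":[40,1.1,3.1]}]' 0 20
python3 - <<'E'
from h import *
where();rel(np.array([-.009,-.095,.149]),40)
im=get_image("side");im2=get_image("wrist");cv2.imwrite("pics/s1.png",np.hstack([cv2.resize(im[100:380,150:430],(400,400)),cv2.resize(im2,(400,300),interpolation=3)[:300].repeat(1,0) if 0 else cv2.copyMakeBorder(cv2.resize(im2,(400,300)),0,100,0,0,0)])[:,:,::-1])
E
```

```text
t: 2.92
tool_pos: [0.6531, 0.0102, 0.241]
tool_rot: [-2.415, -0.408, 0.149]
contact_force: [-0.5, -0.9, 0.1]
opening: 0.0002
grip_force: 0.0
t 2.92 chest [-0.0872 -0.0941  0.241 ] F chest [-0.68  0.76  0.07]
to [0.628 0.084 0.149] offset [ 0.0009 -0.0008  0.1207] twist [ 0.   0.  -0.1]
```

View pics/s1.png

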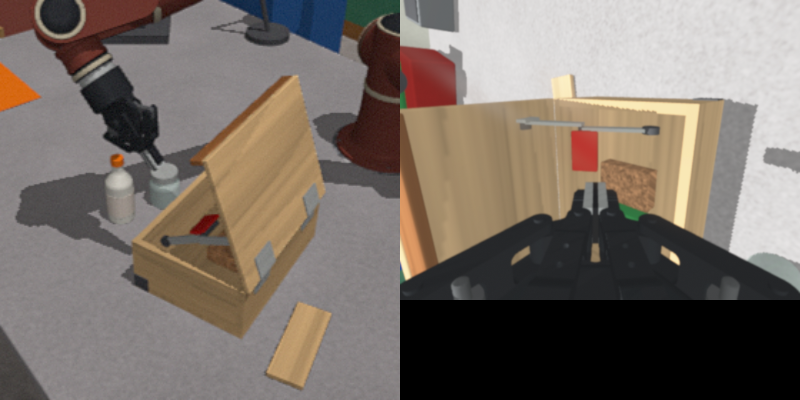

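The wrist view shows the stay and the red pad clear of the lid. The pad is at columns 571–598, rows 131–171, slightly left of the fingers. I'll refine its position from this picture.

```bash
python3 - <<'E'
from h import *
o=get_obs();im=get_image("wrist").astype(int)
m=((im[...,0]>100)&(im[...,1]<70)&(im[...,2]<70)).astype(np.uint8);m[:,:180]=0
n,l,st,c=cv2.connectedComponentsWithStats(m);i=1+st[1:,4].argmax();print(st[i],c[i])
k=get_calibration("wrist");Q=R.from_rotvec(o["tool_rot"]).as_matrix();T=np.linalg.inv(k["tool_from_camera"])
def pw(P):
    p=T[:3,:3]@(Q.T@(P-o["tool_pos"]))+T[:3,3];q=k["intrinsics"]@np.array([p[0],-p[1],-p[2]]);return q[:2]/q[2]
# centroid -> (l,y) for given height n over the stay line
A=np.radians(28)
box=cv2.boxPoints(cv2.minAreaRect(np.argwhere(l==i)[:,::-1].astype(np.float32)));print(box)
def pad(l,y,n): return w(np.array([-.06+l*np.cos(A)-n*np.sin(A),y,.11+l*np.sin(A)+n*np.cos(A)]),V)
s=c[i]
for n in (.005,.010,.015,.02,.03):
    r=least_squares(lambda q:pw(pad(q[0],q[1],n))-s,[.06,-.095]).x
    print(n,r,pw(pad(r[0]-.016,r[1]-.025,n)),pw(pad(r[0]+.016,r[1]+.025,n)),"side",proj(pad(*r,n),"side"))
E
```

```text
[ 241  183   35   56 1735] [257.53487032 212.21613833]
[[241. 183.]
 [275. 183.]
 [275. 238.]
 [241. 238.]]
0.005 [ 0.07767711 -0.08908199] [275.02189415 185.39865024] [241.25729192 237.17886319] side [295.69174916 258.95663709]
0.01 [ 0.07634231 -0.09052599] [275.37260752 184.86080848] [240.95383425 237.64423526] side [294.12351575 257.5621133 ]
0.015 [ 0.07500751 -0.09197   ] [275.73767636 184.30095168] [240.63884711 238.12728852] side [292.55024352 256.16310882]
0.02 [ 0.07367271 -0.093414  ] [276.11800048 183.71769991] [240.31166071 238.62905014] side [290.97190816 254.75960203]
0.03 [ 0.07100311 -0.096302  ] [276.92840625 182.47488997] [239.61774109 239.693221  ] side [287.7999499 251.9389943]
```

```bash
python3 - <<'E'
from h import *
A=np.radians(28);n=np.array([-np.sin(A),0,np.cos(A)]);P=np.array([.0054,-.088,.156])
rel(P+.012*n,40)
print("normal in tool (press dir)",np.sin(np.radians(12)),np.cos(np.radians(12)))
E
```

```text
to [0.619 0.09  0.167] offset [-0.0062 -0.0188  0.113 ] twist [ 0.  -0.  -0.1]
normal in tool (press dir) 0.20791169081775934 0.9781476007338057
```

```bash
python3 -m crank '[{"offset":[-0.006,-0.019,0.03],"twist":[0,0,0]},{"offset":[-0.006,-0.019,0.06],"twist":[0,0,0]},{"offset":[-0.006,-0.019,0.09],"twist":[0,0,0]},{"offset":[-0.006,-0.019,0.105],"twist":[0,0,0]},{"offset":[-0.006,-0.019,0.113],"twist":[0,0,0]},{"offset":[-0.006,-0.019,0.113],"twist":[0,0,0]},{"offset":[-0.006,-0.019,0.113],"twist":[0,0,0]}]'
python3 -c "from h import *;where()"
python3 -m crank '[{"offset":[0,0.0005,0.002],"twist":[0,0,0]},{"offset":[0,0.001,0.004],"twist":[0,0,0]},{"offset":[0,0.0013,0.006],"twist":[0,0,0]},{"offset":[0,0.0016,0.008],"twist":[0,0,0]},{"offset":[0,0.002,0.010],"twist":[0,0,0]},{"offset":[0,0.002,0.010],"twist":[0,0,0]}]'
python3 -c "from h import *;where()"
```

```text
t: 3.95
tool_pos: [0.6197, 0.0912, 0.1676]
tool_rot: [-2.415, -0.41, 0.148]
contact_force: [0.2, 0.3, -0.2]
opening: 0.0004
grip_force: 0.0
t 3.95 chest [ 0.0003 -0.0893  0.1676] F chest [ 0.23 -0.27 -0.18]
t: 4.7
tool_pos: [0.6177, 0.0967, 0.1589]
tool_rot: [-2.413, -0.411, 0.148]
contact_force: [-0.8, -0.3, 5.1]
opening: -0.0001
grip_force: 2.1
t 4.7 chest [ 0.0061 -0.0892  0.1589] F chest [-0.07  0.84  5.07]
```

```bash
python3 -m crank '[{"offset":[0,0.0005,0.002],"twist":[0,0,0]},{"offset":[0,0.001,0.004],"twist":[0,0,0]},{"offset":[0,0.0016,0.006],"twist":[0,0,0]},{"offset":[0,0.002,0.008],"twist":[0,0,0]},{"offset":[0,0.0027,0.0096],"twist":[0,0,0]},{"offset":[0,0.0027,0.0096],"twist":[0,0,0]}]'
python3 -c "from h import *;where()"
```

```text
t: 5.45
tool_pos: [0.6161, 0.1013, 0.1507]
tool_rot: [-2.411, -0.412, 0.149]
contact_force: [-2.4, 2.6, 7.6]
opening: -0.0001
grip_force: 3.5
t 5.45 chest [ 0.011  -0.0892  0.1507] F chest [3.29 1.42 7.57]
```

```bash
python3 -m crank '[{"offset":[0,0.0007,0.002],"twist":[0,0,0]},{"offset":[0,0.0015,0.004],"twist":[0,0,0]},{"offset":[0,0.0023,0.006],"twist":[0,0,0]},{"offset":[0,0.003,0.0075],"twist":[0,0,0]},{"offset":[0,0.0038,0.0093],"twist":[0,0,0]},{"offset":[0,0.0038,0.0093],"twist":[0,0,0]}]'
python3 -c "from h import *;where()"
```

```text
t: 6.2
tool_pos: [0.615, 0.1049, 0.1418]
tool_rot: [-2.409, -0.412, 0.149]
contact_force: [-2.5, 4.2, 9.7]
opening: -0.0002
grip_force: 4.2
t 6.2 chest [ 0.0147 -0.0894  0.1418] F chest [4.82 0.98 9.67]
```

```bash
python3 -m crank '[{"offset":[0,0.001,0.002],"twist":[0,0,0]},{"offset":[0,0.002,0.004],"twist":[0,0,0]},{"offset":[0,0.003,0.006],"twist":[0,0,0]},{"offset":[0,0.004,0.0075],"twist":[0,0,0]},{"offset":[0,0.005,0.009],"twist":[0,0,0]},{"offset":[0,0.005,0.009],"twist":[0,0,0]}]'
python3 - <<'E'
from h import *
where()
im=get_image("side");im2=get_image("wrist");cv2.imwrite("pics/s2.png",np.hstack([cv2.resize(im[150:350,180:380],(400,400)),cv2.copyMakeBorder(cv2.resize(im2,(400,300)),0,100,0,0,0)])[:,:,::-1])
E
```

```text
t: 6.95
tool_pos: [0.6143, 0.1073, 0.1317]
tool_rot: [-2.408, -0.413, 0.149]
contact_force: [-2.2, 4.6, 9.1]
opening: 0.0004
grip_force: 4.7
t 6.95 chest [ 0.0172 -0.0895  0.1317] F chest [5.11 0.57 9.11]
```

View pics/s2.png

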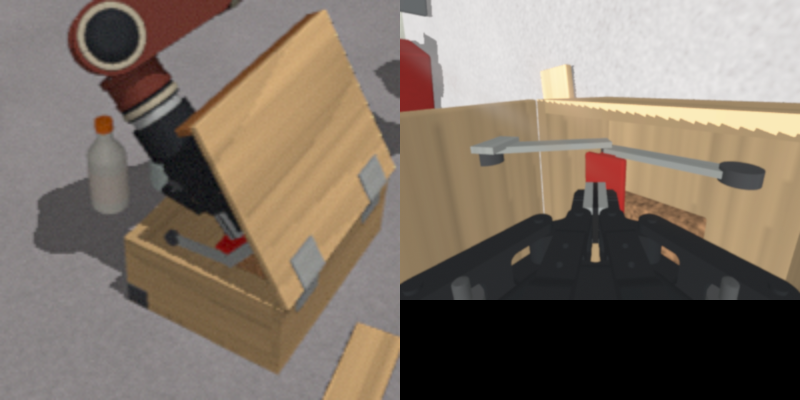

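The stay is visibly broken: the links now form a V at the pad, and the lid has come down a few degrees. I'll press a touch more, then back out.

```bash
python3 -m crank '[{"offset":[0,0.001,0.0018],"twist":[0,0,0]},{"offset":[0,0.002,0.0035],"twist":[0,0,0]},{"offset":[0,0.003,0.005],"twist":[0,0,0]},{"offset":[0,0.003,0.005],"twist":[0,0,0]}]'
python3 -c "
from h import *
where();print(get_obs()['q'])"
```

```text
t: 7.55
tool_pos: [0.6139, 0.1083, 0.1257]
tool_rot: [-2.408, -0.412, 0.149]
contact_force: [-2.6, 6.1, 8.2]
opening: 0.0001
grip_force: 4.4
t 7.55 chest [ 0.0183 -0.0895  0.1257] F chest [6.56 0.41 8.17]
[-0.20249537  0.32210647  1.60750457  0.58995154  1.61421698  0.93187576]
```

```bash
python3 -m crank '[{"offset":[0,0.002,-0.01],"twist":[0,0,0]},{"offset":[0,0.008,-0.04],"twist":[0,0,0]},{"offset":[0,0.018,-0.08],"twist":[0,0,0]},{"offset":[0,0.03,-0.12],"twist":[0,0,0]},{"offset":[0,0.03,-0.17],"twist":[0,0,0]},{"offset":[0,0.03,-0.21],"twist":[0,0,0]},{"offset":[0,0.03,-0.21],"twist":[0,0,0]}]'
python3 - <<'E'
from h import *
where();print(get_obs()["q"])
im=get_image("side");im2=get_image("top");cv2.imwrite("pics/s3.png",np.hstack([cv2.resize(im[130:350,180:400],(400,400)),cv2.resize(im2[100:300,170:370],(400,400))])[:,:,::-1])
rel(np.array([-.13,-.03,.42]),0)
E
```

```text
t: 8.43
tool_pos: [0.6678, -0.0457, 0.2675]
tool_rot: [-2.419, -0.409, 0.143]
contact_force: [-0.0, -0.4, -0.0]
opening: -0.0003
grip_force: 0.0
t 8.43 chest [-0.1449 -0.0896  0.2675] F chest [-0.4   0.16 -0.01]
[-0.38614453  0.37191969  1.29349895  0.54019589  1.92289607  0.92226115]
to [ 0.607 -0.051  0.42 ] offset [-0.0588 -0.1098 -0.112 ] twist [-40.    0.1  -0. ]
```

View pics/s3.png

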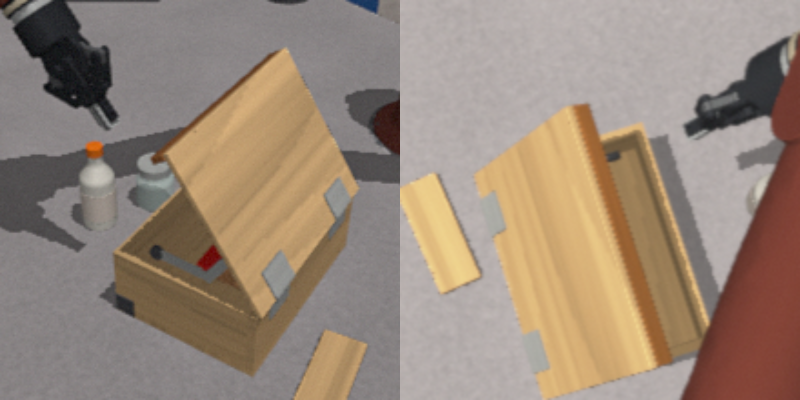

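```bash
python3 -m crank '[{"offset":[0,-0.015,-0.04],"twist":[0,0,0]},{"offset":[-0.02,-0.04,-0.08],"twist":[-8,0,0]},{"offset":[-0.04,-0.08,-0.12],"twist":[-16,0,0]},{"offset":[-0.06,-0.115,-0.145],"twist":[-24,0,0]},{"offset":[-0.06,-0.135,-0.145],"twist":[-32,0,0]},{"offset":[-0.06,-0.135,-0.145],"twist":[-40,0,0]},{"offset":[-0.06,-0.135,-0.145],"twist":[-40,0,0]},{"offset":[-0.06,-0.135,-0.145],"twist":[-40,0,0]}]'
python3 - <<'E'
from h import *
where()
O=[("side",-.15,(268,216.4)),("side",.15,(337.9,157.5))]
r=least_squares(lambda t:np.concatenate([proj(w(lidpt(t[0],.238,.01,y),V),c)-o for c,y,o in O]),[.15]);th=r.x[0];print(th,r.fun,knee(th),"knee angle",2*np.arccos(knee(th)[1]/.162)+.1)
print("edge",lidpt(th,.238,.01,0),"contact",lidpt(th,.22,.01,0))
rel(np.array([.09,-.0,.46]),-20)
E
```

```text
t: 9.52
tool_pos: [0.6061, -0.0532, 0.4601]
tool_rot: [-3.094, -0.526, 0.007]
contact_force: [0.7, -0.1, 0.4]
opening: -0.0002
grip_force: 0.0
t 9.53 chest [-0.1316 -0.0288  0.4601] F chest [-0.36 -0.62  0.4 ]
0.28881648793959325 [ 1.53196584 -2.10313039 -2.74859254 -1.3428624 ] (array([0.02082817, 0.10472678]), np.float64(0.1382118714765055)) knee angle 1.1975671519440925
edge [-0.02369435  0.          0.30715431] contact [-0.01297543  0.          0.29269385]
to [0.506 0.147 0.46 ] offset [-0.0286 -0.2216  0.001 ] twist [-20.2   0.2   0.1]
```

```bash
python3 -m crank '[{"offset":[-0.005,-0.045,0],"twist":[-4,0,0]},{"offset":[-0.01,-0.09,0],"twist":[-8,0,0]},{"offset":[-0.015,-0.135,0],"twist":[-12,0,0]},{"offset":[-0.02,-0.18,0],"twist":[-16,0,0]},{"offset":[-0.0286,-0.2216,0],"twist":[-20,0,0]},{"offset":[-0.0286,-0.2216,0],"twist":[-20,0,0]},{"offset":[-0.0286,-0.2216,0],"twist":[-20,0,0]}]'
python3 - <<'E'
from h import *
where();print(get_obs()["q"])
rel(lidpt(.289,.215,.05,0),-20)
# relative push table from s=.05: tool frame offsets for theta
Q=Rc(-20);p0=w(lidpt(.289,.215,.05,0),V)
for th,s in[(.289,.04),(.289,.03),(.289,.02),(.289,.01)]+[(t,.01) for t in np.arange(.35,1.23,.1)]:
    print(round(th,2),s,np.round(Q.T@(w(lidpt(th,.215,s,0),V)-p0),4))
E
```

```text
t: 10.4
tool_pos: [0.5067, 0.1457, 0.4613]
tool_rot: [2.757, 0.468, 0.078]
contact_force: [-0.4, -0.3, 0.4]
opening: -0.0001
grip_force: 0.0
t 10.4 chest [ 0.0889 -0.0005  0.4613] F chest [-0.18  0.48  0.41]
[ 0.32016718 -0.20657249  1.51020498 -0.35978544  1.81911012  1.46239461]
to [0.528 0.082 0.312] offset [-1.000e-04  1.200e-02  1.627e-01] twist [-0.   0.2  0. ]
0.29 0.04 [0.     0.0055 0.0083]
0.29 0.03 [0.     0.011  0.0167]
0.29 0.02 [-0.      0.0165  0.025 ]
0.29 0.01 [0.     0.022  0.0334]
0.35 0.01 [-0.      0.0295  0.0442]
0.45 0.01 [0.     0.0401 0.0629]
0.55 0.01 [0.     0.0489 0.0825]
0.65 0.01 [0.     0.0556 0.103 ]
0.75 0.01 [0.     0.0603 0.124 ]
0.85 0.01 [0.     0.0629 0.1453]
0.95 0.01 [0.     0.0633 0.1668]
1.05 0.01 [0.     0.0615 0.1883]
1.15 0.01 [0.     0.0577 0.2095]
```

```bash
python3 -m crank '[{"offset":[0,0,0.04],"twist":[0,0,0]},{"offset":[0,0.004,0.08],"twist":[0,0,0]},{"offset":[0,0.008,0.12],"twist":[0,0,0]},{"offset":[0,0.01,0.145],"twist":[0,0,0]},{"offset":[0,0.012,0.162],"twist":[0,0,0]},{"offset":[0,0.012,0.162],"twist":[0,0,0]},{"offset":[0,0.012,0.162],"twist":[0,0,0]}]'
python3 -c "from h import *;where()"
python3 -m crank '[{"offset":[0,0.003,0.004],"twist":[0,0,0]},{"offset":[0,0.0055,0.0083],"twist":[0,0,0]},{"offset":[0,0.008,0.0125],"twist":[0,0,0]},{"offset":[0,0.011,0.0167],"twist":[0,0,0]},{"offset":[0,0.014,0.021],"twist":[0,0,0]},{"offset":[0,0.0165,0.025],"twist":[0,0,0]},{"offset":[0,0.0195,0.029],"twist":[0,0,0]},{"offset":[0,0.022,0.0334],"twist":[0,0,0]},{"offset":[0,0.026,0.039],"twist":[0,0,0]},{"offset":[0,0.0295,0.0442],"twist":[0,0,0]},{"offset":[0,0.0295,0.0442],"twist":[0,0,0]}]'
python3 -c "from h import *;where()"
```

```text
t: 11.28
tool_pos: [0.5286, 0.0832, 0.3158]
tool_rot: [2.757, 0.467, 0.084]
contact_force: [0.2, 0.5, 0.2]
opening: 0.0001
grip_force: 0.0
t 11.28 chest [ 0.0227 -0.0007  0.3158] F chest [ 0.42 -0.41  0.15]
t: 12.65
tool_pos: [0.5423, 0.0425, 0.2824]
tool_rot: [2.757, 0.468, 0.081]
contact_force: [0.5, 0.8, 0.1]
opening: -0.0003
grip_force: 0.0
t 12.65 chest [-2.020e-02 -1.000e-04  2.824e-01] F chest [ 0.55 -0.7   0.08]
```

```bash
python3 - <<'E'
from h import *
im=get_image("side");im2=get_image("top");cv2.imwrite("pics/s4.png",np.hstack([cv2.resize(im[130:350,180:400],(400,400)),cv2.resize(im2[100:300,170:370],(400,400))])[:,:,::-1])
E
```

```text
(no output)
```

View pics/s4.png

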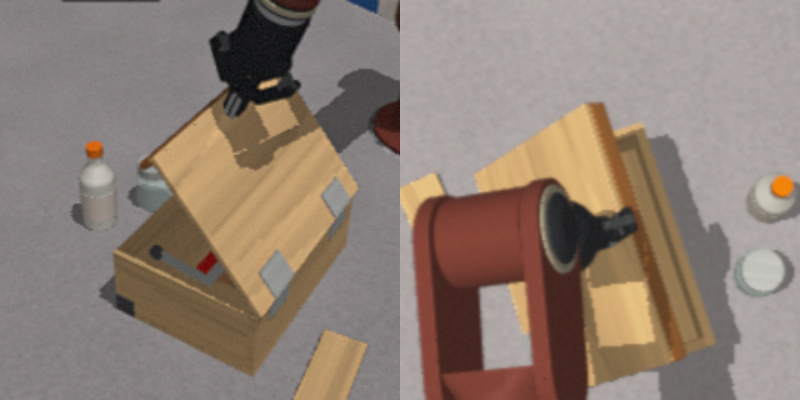

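The lid has started down and the fingertips sit on its outer face near the free edge. I'll carry on along the arc.

```bash
python3 -m crank '[{"offset":[0,0.0035,0.006],"twist":[0,0,0]},{"offset":[0,0.007,0.012],"twist":[0,0,0]},{"offset":[0,0.0106,0.0187],"twist":[0,0,0]},{"offset":[0,0.0137,0.025],"twist":[0,0,0]},{"offset":[0,0.0167,0.0317],"twist":[0,0,0]},{"offset":[0,0.0194,0.0383],"twist":[0,0,0]}]'
python3 -c "from h import *;where()"
python3 -m crank '[{"offset":[0,0.0023,0.0068],"twist":[0,0,0]},{"offset":[0,0.0046,0.0136],"twist":[0,0,0]},{"offset":[0,0.0067,0.0205],"twist":[0,0,0]},{"offset":[0,0.0084,0.0275],"twist":[0,0,0]},{"offset":[0,0.01,0.0345],"twist":[0,0,0]},{"offset":[0,0.0114,0.0415],"twist":[0,0,0]}]'
python3 - <<'E'
from h import *
where()
im=get_image("side");im2=get_image("top");cv2.imwrite("pics/s5.png",np.hstack([cv2.resize(im[130:350,180:400],(400,400)),cv2.resize(im2[100:300,170:370],(400,400))])[:,:,::-1])
E
```

```text
t: 13.5
tool_pos: [0.5526, 0.0131, 0.2532]
tool_rot: [2.757, 0.468, 0.082]
contact_force: [0.0, 2.4, -0.1]
opening: -0.0002
grip_force: 0.9
t 13.5 chest [-5.140e-02 -2.000e-04  2.532e-01] F chest [ 2.28 -0.82 -0.12]
t: 14.25
tool_pos: [0.5608, -0.0104, 0.2182]
tool_rot: [2.757, 0.468, 0.082]
contact_force: [-0.1, 0.5, 1.7]
opening: -0.0005
grip_force: 0.6
t 14.25 chest [-7.630e-02 -2.000e-04  2.182e-01] F chest [ 0.48 -0.04  1.73]
```

View pics/s5.png

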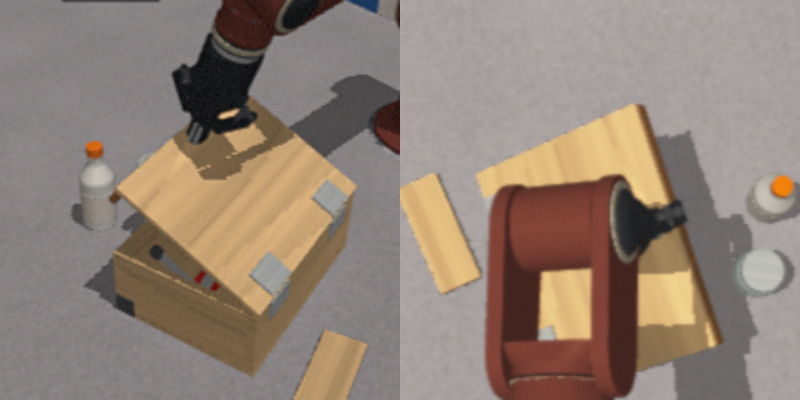

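The lid follows the fingers evenly, with the stay folding inside and the bystanders unmoved.

```bash
python3 -m crank '[{"offset":[0,0.001,0.007],"twist":[0,0,0]},{"offset":[0,0.0018,0.014],"twist":[0,0,0]},{"offset":[0,0.0026,0.0213],"twist":[0,0,0]},{"offset":[0,0.0028,0.0285],"twist":[0,0,0]},{"offset":[0,0.003,0.0357],"twist":[0,0,0]},{"offset":[0,0.003,0.0428],"twist":[0,0,0]},{"offset":[0,0.0025,0.05],"twist":[0,0,0]},{"offset":[0,0.002,0.057],"twist":[0,0,0]},{"offset":[0,0.0012,0.0643],"twist":[0,0,0]},{"offset":[0,0.0012,0.0643],"twist":[0,0,0]}]'
python3 -c "from h import *;where();print(lidpt(1.05,.215,.01,0),lidpt(1.222,.215,.01,0));rel(lidpt(1.222,.215,.01,0),-20)"
```

```text
t: 15.6
tool_pos: [0.5676, -0.032, 0.1573]
tool_rot: [2.758, 0.469, 0.079]
contact_force: [-0.2, 0.7, -0.1]
opening: 0.0001
grip_force: 0.0
t 15.6 chest [-0.0989  0.0004  0.1573] F chest [ 0.75 -0.02 -0.09]
[-0.10012859  0.          0.15659374] [-0.10500269  0.          0.11994205]
to [ 0.57  -0.038  0.12 ] offset [ 0.0005 -0.007   0.0372] twist [-0.1  0.1  0.1]
```

```bash
python3 -m crank '[{"offset":[0,-0.001,0.006],"twist":[0,0,0]},{"offset":[0,-0.002,0.012],"twist":[0,0,0]},{"offset":[0,-0.003,0.017],"twist":[0,0,0]},{"offset":[0,-0.004,0.022],"twist":[0,0,0]},{"offset":[0,-0.005,0.027],"twist":[0,0,0]},{"offset":[0,-0.0055,0.029],"twist":[0,0,0]},{"offset":[0,-0.0055,0.029],"twist":[0,0,0]}]'
python3 -c "from h import *;where()"
python3 -m crank '[{"offset":[0,-0.0003,0.001],"twist":[0,0,0]},{"offset":[0,-0.0006,0.002],"twist":[0,0,0]},{"offset":[0,-0.0009,0.003],"twist":[0,0,0]},{"offset":[0,-0.0009,0.003],"twist":[0,0,0]}]'
python3 -c "from h import *;where()"
```

```text
t: 16.48
tool_pos: [0.5697, -0.0364, 0.1292]
tool_rot: [2.757, 0.468, 0.081]
contact_force: [0.4, 0.8, -0.1]
opening: -0.0002
grip_force: 0.0
t 16.48 chest [-1.038e-01 -1.000e-04  1.292e-01] F chest [ 0.63 -0.63 -0.14]
t: 16.98
tool_pos: [0.5698, -0.0366, 0.1261]
tool_rot: [2.757, 0.468, 0.082]
contact_force: [-1.1, -0.2, 0.2]
opening: 0.0002
grip_force: 0.0
t 16.98 chest [-1.039e-01 -1.000e-04  1.261e-01] F chest [0.22 1.09 0.17]
```

```bash
python3 -m crank '[{"offset":[0,-0.0003,0.001],"twist":[0,0,0]},{"offset":[0,-0.0006,0.002],"twist":[0,0,0]},{"offset":[0,-0.0009,0.003],"twist":[0,0,0]},{"offset":[0,-0.0009,0.003],"twist":[0,0,0]}]'
python3 -c "from h import *;where()"
python3 -m crank '[{"offset":[0,-0.0003,0.001],"twist":[0,0,0]},{"offset":[0,-0.0006,0.002],"twist":[0,0,0]},{"offset":[0,-0.0006,0.002],"twist":[0,0,0]}]'
python3 -c "from h import *;where()"
```

```text
t: 17.48
tool_pos: [0.5699, -0.0367, 0.123]
tool_rot: [2.757, 0.469, 0.082]
contact_force: [0.2, 0.0, 0.8]
opening: 0.0001
grip_force: 0.0
t 17.48 chest [-1.041e-01 -1.000e-04  1.230e-01] F chest [-0.04 -0.15  0.85]
t: 17.85
tool_pos: [0.5702, -0.0369, 0.122]
tool_rot: [2.757, 0.468, 0.082]
contact_force: [-3.0, 0.8, 4.3]
opening: 0.0001
grip_force: 2.4
t 17.85 chest [-0.1044 -0.0004  0.122 ] F chest [1.73 2.63 4.26]
```

```bash
python3 -m crank '[{"offset":[0,-0.0003,0.001],"twist":[0,0,0]},{"offset":[0,-0.0003,0.001],"twist":[0,0,0]}]'
python3 -m crank '[{"offset":[0,-0.0003,0.001],"twist":[0,0,0]},{"offset":[0,-0.0003,0.001],"twist":[0,0,0]}]'
python3 -c "from h import *;where()"
```

```text
t: 18.1
tool_pos: [0.5703, -0.0369, 0.1218]
tool_rot: [2.756, 0.468, 0.082]
contact_force: [-5.1, 1.9, 10.1]
opening: 0.0
grip_force: 4.8
t: 18.35
tool_pos: [0.5703, -0.0369, 0.1217]
tool_rot: [2.756, 0.467, 0.082]
contact_force: [-8.2, 2.6, 13.2]
opening: 0.0002
grip_force: 6.9
t 18.35 chest [-0.1044 -0.0005  0.1217] F chest [ 5.16  6.92 13.24]
```

The lid is on a firm stop at 13 N without moving further. I'll retreat and check.

```bash
python3 -m crank '[{"offset":[0,0,-0.005],"twist":[0,0,0]},{"offset":[0,0,-0.02],"twist":[0,0,0]},{"offset":[0,0,-0.06],"twist":[0,0,0]},{"offset":[0,0,-0.1],"twist":[0,0,0]},{"offset":[0,0,-0.15],"twist":[0,0,0]},{"offset":[0,0,-0.2],"twist":[0,0,0]},{"offset":[0,0,-0.2],"twist":[0,0,0]},{"offset":[0,0,-0.2],"twist":[0,0,0]}]'
python3 - <<'E'
from h import *
where()
for y in(-.15,.15): print([np.round((proj(w(lidpt(1.222,.238,.01,y),V),c)-o)*sc,0) for c,o,sc in(("side",(190,170),3),("top",(190,120),2))])
im=get_image("side");im2=get_image("top");cv2.imwrite("pics/s6.png",np.hstack([cv2.resize(im[170:320,190:340],(450,450)),cv2.copyMakeBorder(cv2.resize(im2[120:300,190:360],(340,360)),0,90,0,0,0)])[:,:,::-1])
E
```

```text
t: 19.35
tool_pos: [0.5473, 0.0278, 0.3067]
tool_rot: [2.757, 0.469, 0.082]
contact_force: [-0.2, -0.7, -0.6]
opening: -0.0001
grip_force: 0.0
t 19.35 chest [-3.580e-02 -1.000e-04  3.067e-01] F chest [-0.55  0.45 -0.63]
[array([137., 278.]), array([214.,  76.])]
[array([326., 102.]), array([290., 299.])]
```

View pics/s6.png

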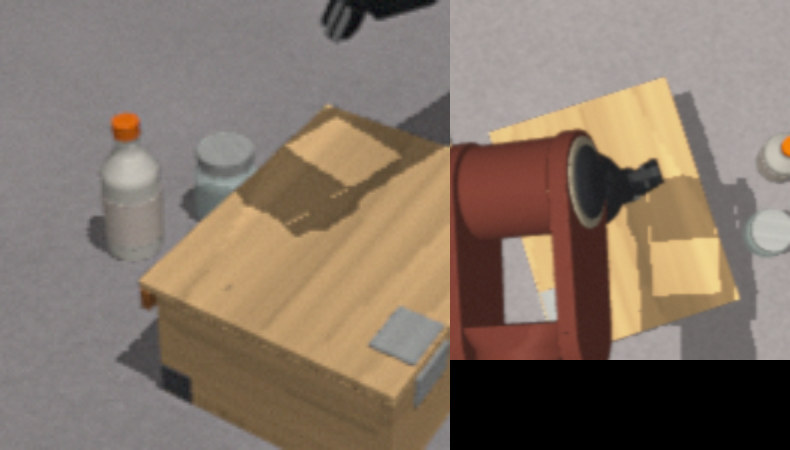

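The lid lies flat on the rim: its near corner is at (140,286) against about (137,278) predicted for shut. The bottle and jar are still in place.

```bash
python3 -c "from station import *;print(finish_job())"
```

```text
the job is handed in; nothing more can be done
None
```

I broke the stay at its knee with the lid still up, then lowered the lid gently until it was shut, and handed the job in at about 19 s. Measured forces at the end of each move stayed under about 17 N, and the bottle and jar were still in place in the last picture. The offcut was hidden by the arm then, but it was unmoved before that. The judge's result was not shown.

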